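# Match the mixed-up prints to their metal originals

### The arm

A 6-joint arm with a two-finger parallel gripper is mounted at the origin on the work surface. World frame = base frame: x ahead of the robot, y to its left, z up, the work surface at z = 0. Lengths are in m, angles in degrees, forces in N, time in s.
With the tool pointing down it reaches from about 0.375 to 0.9 m from the base axis. Payload 3.1 kg.
Tool frame: the origin (TCP) lies midway between the tips of the shut fingers; the grasp point (between the pads) lies behind it (ctrl.pinch_z is the z of the grasp point in the tool frame, in m); z points along the fingers, y is the direction in which the jaws open and shut (so a half turn about z gives the same grasp; the last joint's range is limited). The gripper opens to 85 mm and grips with 20 to 120 N. Pads are 22 mm wide; open, the fingers measure 114 mm over their backs; the gripper's body (76 mm by 85 mm) begins 54 mm behind the grasp point. The pads swing forward as they close: fully open they stand 13 mm farther back than shut.
Start: joints at [-10.227, 30.224, 82.088, -0, 67.689, -10.227], TCP at [0.625, 0, 0.231] pointing down, gripper open.
Joint ranges: [-176.69, 176.69], [-43.24, 126.21], [12.49, 139.97], [-82, 262], [0, 151.66], [-163.58, 163.58]. Speed limits (degrees/s): [159.86, 159.86, 180, 180, 180, 180].

### API

Orientations are given as a 3x3 rotation matrix whose columns are the frame's x, y, z axes.
In Python, from workcell import ctrl, grab_frame, camera_info gives the robot as it stands. The module is installed in compiled form; this text tells all that it offers.
- The arm moves only by the tool arm_command, never from a script. Its arguments are lists of equal length, an entry for each row: "travel": the shift along the tool's x, y, z in m, a list of three; "turn": the turn about the tool's z in rad; "fingers": the opening, from 0 (shut) to 1 (fully open). In form: {"travel": [[x, y, z], ...], "turn": [turn, ...], "fingers": [fingers, ...]}. A call has 1 to 10 rows; each row shifts and turns the commanded pose from where the row before left it, along the tool's axes as they then stand; what a row does not reach is not made up. A row lasts 1/8 s, in which the tool goes at most 62.5 mm and 10.7 degrees, less where a joint would pass 70% of its speed; a pose out of reach is approached as far as the arm can. A call is refused whole if a number of a shift passes 0.0625 or a number of a turn 0.188, either way. A call with a gripper value outside its range is refused whole. The fingers move at their own pace and stop on an object; "grip_force" is the grip in N (left out, the last holds). Time passes only in rows, so rows that do not move let the fingers close. It gives the time, the measured TCP pose, the force and the opening at its end, in the units of the state.
- ctrl.read_state(): the state, without advancing time (a new reading comes with each control period).
- grab_frame(name): name is "scene" or "side" or "wrist"; returns (picture, depth): 400x640x3 uint8, red, green, blue; 400x640 float32, m along the optical axis (not along the pixel's ray), 0 where there is no reading.
- camera_info(name): a dict with "camera_matrix" (3x3 intrinsics, pixels), "origin" and "orientation" of the camera in the world. Camera axes: x right, y down, z forward; pixel columns grow to the right and rows downward; lengths in m; the calibration is good to about 2 mm. The wrist camera is an equidistant fisheye: a pixel r from the principal point sees the ray r / f radians off the axis. A picture is of the moment at which its call begins: read the wrist's pose just before it. camera_info takes no time and is no camera call; for the wrist camera it gives the pose at the moment of the call.
- ctrl.close_job(): hands the job in, once; it reports no verdict.
The state is a dict: "t": time; "joints": joint angles; "joint_velocities": joint speeds; "joint_torque": joint torques, N m; "eef_pos": TCP position; "orientation": TCP orientation; "contact_force": force on the tool from outside, world axes, zero at the start; "wrist_torque": the same for the moment, N m; "width": opening from 0.0 (shut) to 1.0 (fully open).
Only numpy, scipy, OpenCV 4.12 (cv2) and the standard library are available. Lean on these libraries where they do the work, as an engineer would, in place of code of your own. Each camera call takes 0.05 s, during which the arm holds its last target. There are 200 camera calls.

### The job

The three yellow prints stand on each other's boards: move them so that each stands upright in the middle of the black pad in front of the aluminium original it copies. Use the pad of the empty board as the spare place on the way: first park one print in the middle of that pad and let go of it there. Leave the scraper, the glue stick and the jar where they are.

Things in the scene. Friction and masses are not known exactly. Their poses are not given: they have to be found in the camera images.
- mid_pulley (a point): yellow printed belt pulley standing upright: a round drum 42 mm in diameter with fine teeth on a flange 56 mm in diameter and 5 mm thick at its foot; 32 mm high in all, 35 to 70 g. This point is on its axis, half-way up (16 mm above its underside); z up, any yaw
- mid_block (a point): yellow printed bearing block: a foot 70 mm (its x) by 28 mm (its y) and 9 mm high, with an arch 38 mm long in x in the middle that rises to 38 mm; its two flat sides (its +y and -y faces, 28 mm apart) are plain to grip; 35 to 70 g. This point is its centre, half-way up (19 mm above its underside); z up
- mid_bracket (a point): yellow printed U-shaped bracket, open upward: a base 36 mm (its x) by 52 mm (its y) and 6 mm thick, with an upright cheek 6 mm thick along each y side, 36 mm high in all; 52 mm wide over the outsides of the cheeks (along its y); 35 to 70 g. This point is its centre, half-way up (18 mm above its underside; between the cheeks, in the open)
- pad_pulley (a point): top centre of the black rubber pad (80 mm square, top 10 mm above the bench) on the fixed plywood board with the aluminium round pulley. Its x runs along the board to that original, z up; the original, same shape, size and axes as the print, is fixed, its centre 90 mm off in +x, its underside 8 mm above the bench. The board reaches 55 mm in -x, 125 in +x, 50 to each side
- pad_block (a point): top centre of the black rubber pad (80 mm square, top 10 mm above the bench) on the fixed plywood board with the aluminium bearing block (arch on a long foot). Its x runs along the board to that original, z up; the original, same shape, size and axes as the print, is fixed, its centre 90 mm off in +x, its underside 8 mm above the bench. The board reaches 55 mm in -x, 125 in +x, 50 to each side
- pad_bracket (a point): top centre of the black rubber pad (80 mm square, top 10 mm above the bench) on the fixed plywood board with the aluminium U-shaped bracket. Its x runs along the board to that original, z up; the original, same shape, size and axes as the print, is fixed, its centre 90 mm off in +x, its underside 8 mm above the bench. The board reaches 55 mm in -x, 125 in +x, 50 to each side
- pad_empty (a point): centre of the top of the black rubber pad (80 mm square, its top 10 mm above the bench) on the short plywood board (110 x 100 mm, fixed to the bench) that carries no original and no print: the spare place. x along the board, z up; the board reaches 55 mm from this point in x, 50 in y
- scraper: bystander: a print scraper (spatula) lying on the bench beyond the boards; origin on its underside
- glue: bystander: white glue stick standing upright, 28 mm in diameter, 85 mm high; origin at the centre of its underside
- jar: bystander: closed jar standing upright, 60 mm in diameter, 70 mm high; origin at the centre of its underside
Mind the look-alikes: they are no part of the job. What is shaped like the part that bears mid_pulley but pink or red is not meant.

How it is judged (in metres and radians):
On the way:
1. one print stands upright on the pad of the empty board, let go and at rest (((horizontal distance between mid_pulley and pad_empty below 0.025 m and height (world z) of mid_pulley between 0.022 and 0.03 m and angle between mid_pulley's own z axis and vertical below 0.12 rad and linear speed of print_pulley below 0.02 m/s and contact force between print_pulley and the fingers below 0.05 N) or (horizontal distance between mid_block and pad_empty below 0.025 m and height (world z) of mid_block between 0.025 and 0.033 m and angle between mid_block's own z axis and vertical below 0.12 rad and linear speed of print_block below 0.02 m/s and contact force between print_block and the fingers below 0.05 N) or (horizontal distance between mid_bracket and pad_empty below 0.025 m and height (world z) of mid_bracket between 0.024 and 0.032 m and angle between mid_bracket's own z axis and vertical below 0.12 rad and linear speed of print_bracket below 0.02 m/s and contact force between print_bracket and the fingers below 0.05 N))), for 0.2 s.
At the end, for the whole second after the job is handed in: Each print stands upright (within 0.12 rad), released and at rest on the pad in front of its own original: its centre within 15 mm of the pad's centre seen from above, and its height within 4 mm of standing on the pad (horizontal distance between mid_pulley and pad_pulley below 0.015 m and height (world z) of mid_pulley between 0.022 and 0.03 m and angle between each of mid_pulley, mid_block, mid_bracket's own z axis and vertical below 0.12 rad and linear speed of each of print_pulley, print_block, print_bracket below 0.02 m/s and contact force between each of print_pulley, print_block, print_bracket and the fingers below 0.05 N and horizontal distance between mid_block and pad_block below 0.015 m and height (world z) of mid_block between 0.025 and 0.033 m and horizontal distance between mid_bracket and pad_bracket below 0.015 m and height (world z) of mid_bracket between 0.024 and 0.032 m); the robot touches nothing.
It fails at once if the scraper is moved by more than 20 mm (distance of scraper from where it was at the start of the episode above 0.02 m).
It fails at once if the glue stick is moved by more than 20 mm (distance of glue from where it was at the start of the episode above 0.02 m).
It fails at once if the jar is moved by more than 20 mm (distance of jar from where it was at the start of the episode above 0.02 m).
It also fails if it takes over 112 s, if anything falls off the work surface, if the arm or the gripper's body presses on something with over 40 N, if the wrist force passes 120 N, or if a joint passes its speed limit or range.

## Working session

There is one attempt and no reset: what is moved stays moved. The work goes in short steps, Python scripts to look and compute and a tool call to move; the robot and the scene stay as the last step left them, time stands still between calls to the robot, and variables do not carry over. Pictures are saved under pics/ and viewed, on a budget of 14 in all, crops included, one or two more only if the job needs it, and the job is handed in when it is done.

Besides the shell and the picture viewer there is one more tool, called after "Call:" by a JSON object that holds its "op" and its "data", one argument or row to a line. arm_command: Moves the arm, as the interface text tells. Its arguments: {"type":"object","properties":{"travel":{"type":"array","items":{"type":"array","items":{"type":"number"}}},"turn":{"type":"array","items":{"type":"number"}},"fingers":{"type":"array","items":{"type":"number"}},"grip_force":{"type":"number"}},"required":["travel","turn","fingers"]}

```bash
mkdir -p pics
python3 - <<'E'
from workcell import ctrl, grab_frame, camera_info
import cv2, numpy as np
print(ctrl.read_state(), ctrl.pinch_z)
for n in ("scene","side","wrist"):
    c=camera_info(n); im,d=grab_frame(n)
    print(n,{k:np.round(v,4).tolist() if k!='x' else v for k,v in c.items() if not isinstance(v,str)})
    cv2.imwrite(f"pics/{n}0.png",im[:,:,::-1]); np.savez(f"{n}0.npz",im=im,d=d,K=c["camera_matrix"],o=c["origin"],R=c["orientation"])
E
```

```text
{'t': 0.0, 'joints': array([-1.02264688e+01,  3.02782018e+01,  8.21557474e+01,  1.59783677e-03,
        6.76889073e+01, -1.02275230e+01]), 'joint_velocities': array([ 0.00553735,  0.00535614,  0.08584783, -0.13753747,  0.05361479,
        0.01842482]), 'joint_torque': array([ 2.50220628e-04, -4.42344439e+01, -1.78024775e+01, -2.06930472e-04,
        8.36740597e-03,  2.24214921e-05]), 'eef_pos': array([6.24294960e-01, 1.73465918e-04, 2.30345354e-01]), 'orientation': array([[-7.35851231e-06,  9.99997783e-01, -2.10560358e-03],
       [ 9.99999918e-01,  8.21357005e-06,  4.06078402e-04],
       [ 4.06094797e-04, -2.10560042e-03, -9.99997701e-01]]), 'contact_force': array([ 0.16456988, -0.18360099,  0.48196119]), 'wrist_torque': array([-0.04180165,  0.05262578,  0.02256303]), 'width': 1.000135451576735} -0.0187
scene {'camera_matrix': [[384.0265, 0.0, 320.1276], [0.0, 384.0265, 198.161], [0.0, 0.0, 1.0]], 'origin': [1.2526, 0.2495, 0.7323], 'orientation': [[-0.3377, 0.6508, -0.68], [0.9412, 0.2377, -0.24], [0.0054, -0.7211, -0.6928]]}
side {'camera_matrix': [[406.0171, 0.0, 309.8335], [0.0, 406.0171, 197.9334], [0.0, 0.0, 1.0]], 'origin': [0.0968, -0.8052, 0.5583], 'orientation': [[0.8605, -0.2442, 0.4472], [-0.5095, -0.4038, 0.7598], [-0.005, -0.8816, -0.4719]]}
wrist {'camera_matrix': [[309.7069, 0.0, 323.8776], [0.0, 309.7069, 198.9057], [0.0, 0.0, 1.0]], 'origin': [0.6256, 0.0658, 0.3732], 'orientation': [[1.0, 0.0003, -0.0013], [-0.0, -0.9658, -0.2593], [-0.0014, 0.2593, -0.9658]]}
```

View pics/scene0.png

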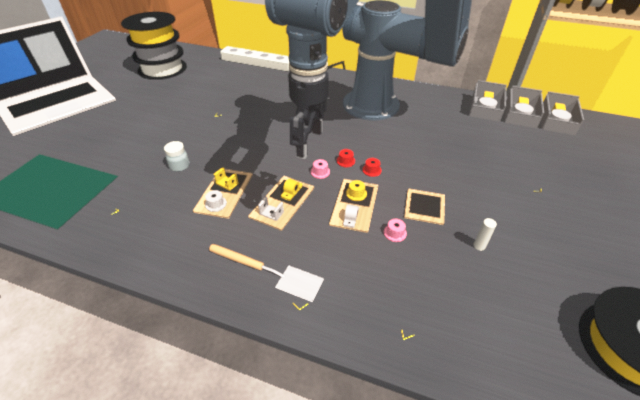

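View pics/side0.png

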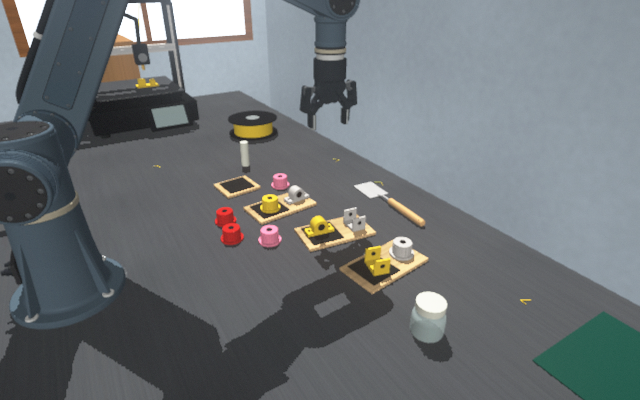

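The scene view shows a bracket print at (225,180) on the pulley board and a block print at (291,187) on the bracket board. The yellow pulley is at (357,189) on the block board, and the empty pad is at (426,206). The pink and red pulleys at (320,168), (346,157), (372,166) and (395,230) are look-alikes. Next is the wrist view.

View pics/wrist0.png

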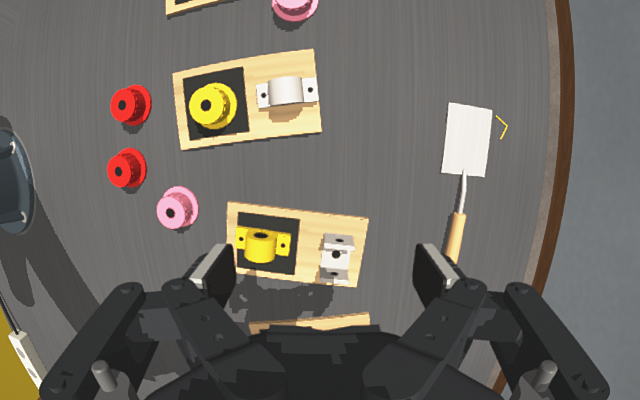

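```bash
cat > h.py <<'E'
import numpy as np, cv2
from workcell import ctrl, grab_frame, camera_info
def snap(n,save=None):
    c=camera_info(n); im,d=grab_frame(n)
    if save: cv2.imwrite(save,im[:,:,::-1])
    return dict(im=im,d=d,K=c["camera_matrix"],o=np.array(c["origin"]),R=np.array(c["orientation"]),n=n)
def load(n):
    z=np.load(f"{n}0.npz"); return dict(z,n=n)
def cast(s,uv,z):
    "pixels -> world points on plane z"
    uv=np.atleast_2d(uv).astype(float); K=s['K']; f=K[0,0]
    p=(uv-[K[0,2],K[1,2]])/f
    if s['n']=='wrist':
        r=np.linalg.norm(p,axis=1,keepdims=True)+1e-9
        ray=np.hstack([p/r*np.sin(r),np.cos(r)])
    else: ray=np.hstack([p,np.ones((len(p),1))])
    ray=ray@s['R'].T
    return s['o']+ray*((z-s['o'][2])/ray[:,2])[:,None]
def blobs(mask,amin,amax=1e9):
    cs,_=cv2.findContours(mask.astype(np.uint8),cv2.RETR_EXTERNAL,cv2.CHAIN_APPROX_NONE)
    return [c.reshape(-1,2) for c in cs if amin<cv2.contourArea(c)<amax]
def rect(s,c,z):
    P=cast(s,c,z)[:,:2].astype(np.float32)*1000
    return cv2.minAreaRect(P)   # mm
def hsv(s): return cv2.cvtColor(s['im'],cv2.COLOR_RGB2HSV)
E
python3 - <<'E'
from h import *
for n in("scene","side","wrist"):
    s=load(n); H=hsv(s); k=np.ones((3,3),np.uint8)
    wood=((H[...,0]>10)&(H[...,0]<24)&(H[...,1]>50)&(H[...,1]<190)&(H[...,2]>110))
    yel=((H[...,0]>=21)&(H[...,0]<35)&(H[...,1]>190)&(H[...,2]>80))
    for nm,m,z,a in(("wood",wood,.008,300),("yel",yel,.02,60)):
        for c in blobs(cv2.morphologyEx(m.astype(np.uint8),cv2.MORPH_CLOSE,k),a):
            r=rect(s,c,z)
            if 300<r[0][0]<900 and abs(r[0][1])<500: print(n,nm,c.mean(0).round(),np.round(r[0]),np.round(r[1]),round(r[2],1))
E
```

```text
scene wood [236. 257.] [ 795. -122.] [150.  27.] 86.1
scene wood [425. 206.] [472. 270.] [122. 103.] 5.9
scene wood [354. 206.] [526.  92.] [196. 104.] 5.4
scene wood [279. 205.] [586. -94.] [108. 189.] 83.1
scene wood [223. 193.] [ 605. -265.] [195. 113.] 8.7
side wood [385. 264.] [ 603. -260.] [188. 122.] 7.2
side wood [334. 232.] [584. -83.] [147. 186.] 82.9
side wood [280. 207.] [525.  89.] [188. 122.] 5.5
side wood [237. 186.] [468. 264.] [118. 119.] 5.3
wrist wood [309. 322.] [ 602. -222.] [180.  27.] 7.1
wrist wood [456. 236.] [803. -88.] [75. 22.] 87.3
wrist wood [311. 249.] [586. -96.] [104. 182.] 83.0
wrist wood [236. 103.] [528.  91.] [181. 101.] 5.5
wrist yel [262. 243.] [547. -91.] [47. 68.] 81.2
wrist yel [217. 105.] [494.  83.] [60. 53.] 13.8
```

The wrist view shows the yellow pulley at (212,105), the only yellow one; the pink and red ones at (178,208), (127,168), (131,104) and (295,3) are off any board. The yellow block print is at (262,243). All three views agree on the board poses. I'll move above the pulley with the jaws across the board.

Call:
{"op": "arm_command", "data": {
  "travel": [
    [0.029,-0.0433,0.02],
    [0.029,-0.0433,0.02],
    [0.029,-0.0433,0.02],
    [0,0,0],
    [0,0,0],
    [0,0,0],
    [0,0,0],
    [0,0,0],
    [0,0,0],
    [0,0,0]
  ],
  "turn": [0,0,0,0.184,0.184,0.184,0.184,0.184,0.184,0.184],
  "fingers": [1,1,1,1,1,1,1,1,1,1]
}}

```text
t: 1.4
eef_pos: [0.4949, 0.087, 0.1711]
orientation: [[0.962, 0.273, -0.0], [0.273, -0.962, 0.0], [-0.0, -0.0, -1.0]]
contact_force: [0.0, -0.1, 0.4]
width: 0.996
```

Call:
{"op": "arm_command", "data": {
  "travel": [
    [0,0,0],
    [0,0,0],
    [0,0,0]
  ],
  "turn": [0.184,0,0],
  "fingers": [1,1,1],
  "grip_force": 30
}}

```text
t: 1.78
eef_pos: [0.495, 0.087, 0.1712]
orientation: [[0.995, 0.101, -0.0], [0.101, -0.995, -0.0], [-0.0, -0.0, -1.0]]
contact_force: [0.6, 0.0, 0.6]
width: 1.0
```

```bash
cat >> h.py <<'E'
def pose():
    q=ctrl.read_state(); R=q['orientation']
    return q['eef_pos'],R,np.degrees(np.arctan2(R[1,0],R[0,0])),q
def totool(xy):
    "tool-frame shift to reach world xy with tcp (mm)"
    p,R,y,q=pose(); d=np.array([*xy,p[2]*1000])-p*1000; return (R.T@d).round(1)
def yel(s):
    H=hsv(s); return (H[...,0]>=21)&(H[...,0]<35)&(H[...,1]>170)&(H[...,2]>60)
def wood(s):
    H=hsv(s); return (H[...,0]>10)&(H[...,0]<24)&(H[...,1]>50)&(H[...,1]<190)&(H[...,2]>90)
def rep(s,zy):
    for nm,m,z,a in(("wood",wood(s),.008,800),("yel",yel(s),zy,400)):
        for c in blobs(cv2.morphologyEx(m.astype(np.uint8),cv2.MORPH_CLOSE,np.ones((3,3),np.uint8)),a):
            r=rect(s,c,z); print(nm,c.mean(0).round(),np.round(r[0],1),np.round(r[1],1),round(r[2],1))
E
python3 - <<'E'
from h import *
p,R,y,q=pose(); print(p,y,q['t'])
s=snap("wrist","pics/w1.png"); rep(s,.015)
E
```

```text
[0.4949682  0.08703516 0.17120899] 5.811030366520918 1.775
wood [164. 189.] [470.  268.9] [111.3 103.6] 5.7
wood [323. 141.] [527.8  90.8] [181.  101.3] 5.6
wood [590. 135.] [ 607.7 -273.6] [181.3 133.1] 7.2
wood [494. 112.] [585.7 -95.3] [104.2 181.3] 83.1
yel [326. 187.] [494.1  84.8] [55.5 56.8] 60.7
yel [605. 155.] [ 580.5 -290.1] [99.8 50.9] 76.1
yel [492. 157.] [545.7 -96.1] [55.  71.1] 82.3
```

View pics/w1.png

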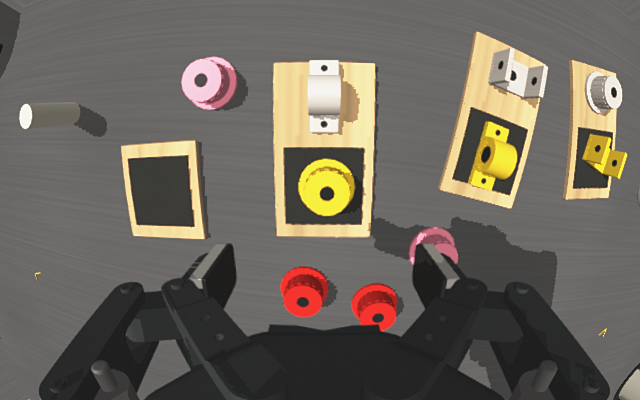

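All boards are seen cleanly, and the yellow pulley at (326,187) on the block board measures 55 by 57 mm, which matches the 56 mm flange. Its centre is about (494,85). Descending and gripping.

Call:
{"op": "arm_command", "data": {
  "travel": [
    [-0.001,0.002,0.05],
    [0,0,0.05],
    [0,0,0.04],
    [0,0,0.013],
    [0,0,0],
    [0,0,0],
    [0,0,0],
    [0,0,0],
    [0,0,0],
    [0,0,0]
  ],
  "turn": [0,0,0,0,0,0,0,0,0,0],
  "fingers": [1,1,1,1,1,0,0,0,0,0],
  "grip_force": 30
}}

```text
t: 3.08
eef_pos: [0.4951, 0.0849, 0.0197]
orientation: [[0.995, 0.099, 0.003], [0.099, -0.995, -0.0], [0.003, 0.0, -1.0]]
contact_force: [-0.2, 0.9, 5.9]
width: 0.479
```

Call:
{"op": "arm_command", "data": {
  "travel": [
    [0,0,0],
    [0,0,0],
    [0,0,-0.02],
    [0,0,-0.05],
    [0,0,-0.04],
    [0,0,0]
  ],
  "turn": [0,0,0,0,0,0],
  "fingers": [0,0,0,0,0,0]
}}

```text
t: 3.82
eef_pos: [0.4966, 0.0849, 0.1317]
orientation: [[0.995, 0.099, 0.008], [0.099, -0.995, -0.0], [0.008, 0.001, -1.0]]
contact_force: [-1.1, 0.1, -1.6]
width: 0.483
```

Run:
```python
from h import *
p,R,y,q=pose(); print(p,y,q['t'],q['width'],totool([470,268]))
s=snap("wrist","pics/w2.png"); rep(s,p[2]+.005)
```

```text
[0.49657405 0.08493336 0.13172037] 5.676380977325694 3.825 0.4827147142136879 [  -8.3 -184.8   -0.3]
wood [146. 200.] [469.9 268.5] [111.2 103.9] 5.7
wood [608. 140.] [ 607.4 -270.6] [181.  129.5] 7.4
wood [320. 143.] [536.4  91.7] [163.4 101.1] 5.7
wood [504. 125.] [585.5 -94.9] [104.4 181. ] 83.2
yel [324. 254.] [494.6  84.6] [63.8 47.6] 5.3
yel [623. 161.] [ 572.  -110.5] [56.  27.5] 89.6
yel [510. 164.] [552.8  -8.8] [31.1 37.8] 81.6
```

View pics/w2.png

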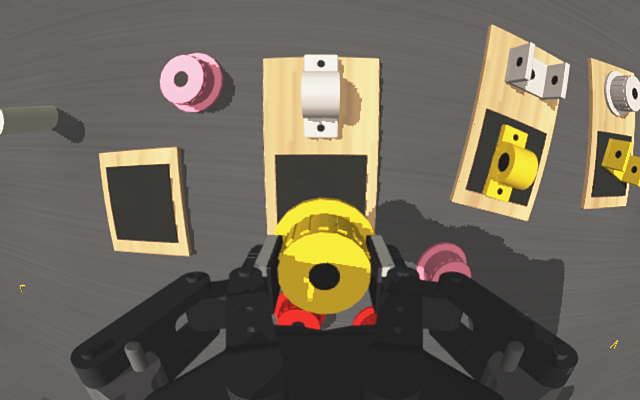

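The pulley is held between the pads (opening 0.48, about 41 mm). Carrying it to the empty pad.

Call:
{"op": "arm_command", "data": {
  "travel": [
    [-0.003,-0.0617,0],
    [-0.003,-0.0617,0],
    [-0.002,-0.0617,0],
    [0,0,0],
    [0,0,0.05],
    [0,0,0.04],
    [0,0,0.01],
    [0,0,0.007],
    [0,0,0.003],
    [0,0,0]
  ],
  "turn": [0,0,0,0,0,0,0,0,0,0],
  "fingers": [0,0,0,0,0,0,0,0,0,0]
}}

```text
t: 5.12
eef_pos: [0.4691, 0.2684, 0.0198]
orientation: [[0.995, 0.098, 0.003], [0.098, -0.995, 0.001], [0.003, -0.0, -1.0]]
contact_force: [0.3, -1.0, 0.9]
width: 0.477
```

Call:
{"op": "arm_command", "data": {
  "travel": [
    [0,0,0.0],
    [0,0,0],
    [0,0,0],
    [0,0,0],
    [0,0,0],
    [0,0,0],
    [0,0,-0.05],
    [0,0,-0.05],
    [0,0,-0.05],
    [0,0,0]
  ],
  "turn": [0,0,0,0,0,0,0,0,0,0],
  "fingers": [0,1,1,1,1,1,1,1,1,1]
}}

```text
t: 6.38
eef_pos: [0.4707, 0.2694, 0.1723]
orientation: [[0.995, 0.099, 0.009], [0.099, -0.995, 0.003], [0.009, -0.002, -1.0]]
contact_force: [-0.6, 0.5, -0.7]
width: 1.0
```

Run:
```python
from h import *
p,R,y,q=pose(); print(p,y,q['t'],q['width'])
s=snap("wrist","pics/w3.png"); rep(s,.015)
s=load("wrist")
for c in blobs(yel(s),200): print(rect(s,c,.015))
```

```text
[0.47073075 0.26937314 0.17232332] 5.676078093256829 6.375 0.9997474361935605
wood [323. 184.] [469.7 269.9] [110.9 101.4] 5.7
wood [488. 163.] [527.4  92. ] [181.1 103.9] 5.5
wood [596. 144.] [ 584.8 -100.4] [122.5 181.4] 83.0
yel [325. 189.] [468.  268.2] [56.  55.8] 50.9
yel [599. 162.] [ 544.5 -105.2] [77.8 71. ] 81.5
yel [41. 22.] [666.3 686.5] [ 60.2 115.4] 45.3
((-462.72198486328125, -719.008544921875), (918.5525512695312, 199.94113159179688), 45.69202423095703)
((545.998779296875, -93.15079498291016), (48.24452209472656, 70.45320129394531), 82.39830780029297)
((491.73333740234375, 84.7000503540039), (54.792999267578125, 61.22219467163086), 88.51386260986328)
```

The pulley is parked at (468,268), within about 3 mm of the empty pad's centre (470,270). Next is the block print.

Call:
{"op": "arm_command", "data": {
  "travel": [
    [0.006,0.0524,0],
    [0.006,0.0524,0],
    [0.006,0.0524,0],
    [0.006,0.0524,0],
    [0.006,0.0524,0],
    [0.006,0.0524,0],
    [0.006,0.0524,0],
    [0,0,0],
    [0,0,0],
    [0,0,0]
  ],
  "turn": [0,0,0,0,0,0,0,0.116,0.116,0],
  "fingers": [1,1,1,1,1,1,1,1,1,1]
}}

```text
t: 7.68
eef_pos: [0.5448, -0.0923, 0.1665]
orientation: [[0.991, -0.132, -0.004], [-0.132, -0.991, 0.001], [-0.004, -0.001, -1.0]]
contact_force: [-0.6, 0.3, 0.0]
width: 1.001
```

Run:
```python
from h import *
p,R,y,q=pose(); print(p,y,q['t'])
s=snap("wrist","pics/w4.png"); rep(s,.018)
```

```text
[ 0.54480702 -0.09234732  0.16648574] -7.586827230275831 7.675
wood [ 81. 270.] [469.6 276.8] [112.3 129.5] 5.5
wood [159. 204.] [530.9  89.7] [175.2 104. ] 5.5
wood [323. 141.] [585.5 -96.6] [101.3 181. ] 83.1
wood [478. 121.] [ 606.7 -263.9] [181.1 104.7] 7.3
yel [ 76. 276.] [463.8 277.4] [54.2 94. ] 23.5
yel [316. 184.] [547.8 -84.2] [32.1 69.4] 82.5
yel [495. 135.] [ 577.5 -278.2] [76.6 40.3] 75.3
```

View pics/w4.png

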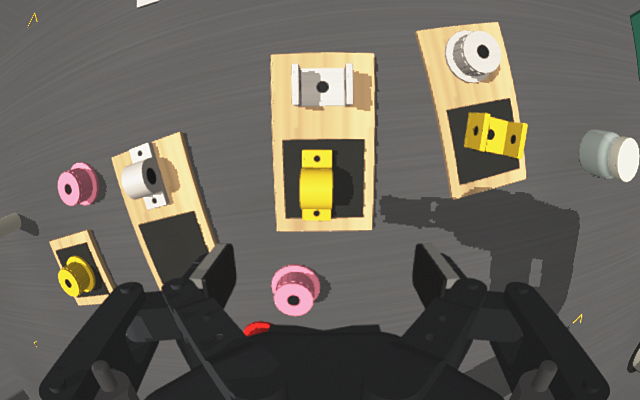

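The block print is at (316,184) and measures 69 by 32 mm with its foot along the board. The jaws straddle its plain sides. Descending with a small correction.

Call:
{"op": "arm_command", "data": {
  "travel": [
    [0.002,-0.0075,0.045],
    [0,0,0.05],
    [0,0,0.04],
    [0,0,0.012],
    [0,0,0],
    [0,0,0],
    [0,0,0],
    [0,0,0],
    [0,0,0],
    [0,0,0]
  ],
  "turn": [0,0,0,0,0,0,0,0,0,0],
  "fingers": [1,1,1,1,1,0,0,0,0,0]
}}

```text
t: 8.98
eef_pos: [0.5496, -0.0856, 0.0224]
orientation: [[0.991, -0.133, 0.002], [-0.133, -0.991, -0.001], [0.002, 0.0, -1.0]]
contact_force: [0.0, 0.1, 5.9]
width: 0.321
```

Call:
{"op": "arm_command", "data": {
  "travel": [
    [0,0,0],
    [0,0,0],
    [0,0,-0.02],
    [0,0,-0.05],
    [0,0,-0.04],
    [0,0,0]
  ],
  "turn": [0,0,0,0,0,0],
  "fingers": [0,0,0,0,0,0]
}}

```text
t: 9.72
eef_pos: [0.5512, -0.0861, 0.1346]
orientation: [[0.991, -0.133, 0.007], [-0.133, -0.991, -0.003], [0.007, 0.002, -1.0]]
contact_force: [0.3, 0.6, -1.1]
width: 0.323
```

Run:
```python
from h import *
p,R,y,q=pose(); print(p,y,q['t'],q['width'],totool([493,87.5]))
s=snap("wrist","pics/w5.png"); rep(s,p[2]-.005)
```

```text
[ 0.55119812 -0.08609782  0.13455035] -7.62078553530253 9.725 0.3229028029020215 [ -80.7 -164.3   -0.9]
wood [ 74. 286.] [469.2 279.5] [112.  136.4] 5.8
wood [152. 218.] [535.7  89.9] [165.2 104.1] 5.5
wood [331. 149.] [586.5 -96.5] [101.  178.6] 83.1
wood [493. 125.] [ 607.2 -268.2] [180.8 114.5] 7.3
yel [ 66. 293.] [528.7 118.7] [31.1 56.7] 23.3
yel [324. 248.] [548.8 -85.7] [35.  71.6] 81.9
yel [516. 145.] [ 593.8 -200. ] [46.1 23.2] 75.9
```

View pics/w5.png

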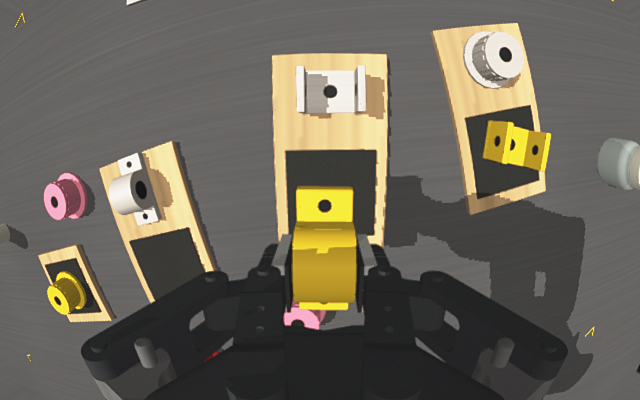

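The block is held (opening 0.32, about 28 mm). Carrying it to the block pad and turning it to the board's yaw.

Call:
{"op": "arm_command", "data": {
  "travel": [
    [-0.0198,-0.0411,0],
    [-0.0198,-0.0411,0],
    [-0.0198,-0.0411,0],
    [-0.0198,-0.0411,0],
    [0,0,0],
    [0,0,0],
    [0,0,0],
    [0,0,0.05],
    [0,0,0.03],
    [0,0,0]
  ],
  "turn": [0,0,0,0,-0.115,-0.115,0,0,0,0],
  "fingers": [0,0,0,0,0,0,0,0,0,0]
}}

```text
t: 11.02
eef_pos: [0.49, 0.0879, 0.0488]
orientation: [[0.996, 0.094, -0.007], [0.094, -0.996, 0.0], [-0.007, -0.001, -1.0]]
contact_force: [-0.1, 0.1, 0.6]
width: 0.322
```

Run:
```python
from h import *
p,R,y,q=pose(); print(p,y,q['t'],q['width'],totool([494.3,87.5]))
```

```text
[0.49001079 0.08792488 0.0488489 ] 5.422622533950927 11.025 0.3218684520991444 [ 4.2  0.8 -0. ]
```

Call:
{"op": "arm_command", "data": {
  "travel": [
    [0.003,0,0],
    [0,0,0.015],
    [0,0,0.007],
    [0,0,0.004],
    [0,0,0.001],
    [0,0,0],
    [0,0,0]
  ],
  "turn": [0,0,0,0,0,0,0],
  "fingers": [0,0,0,0,0,0,0]
}}

```text
t: 11.9
eef_pos: [0.4955, 0.0884, 0.0245]
orientation: [[0.995, 0.097, 0.0], [0.097, -0.995, -0.0], [0.0, 0.0, -1.0]]
contact_force: [0.1, 0.2, -0.3]
width: 0.32
```

Call:
{"op": "arm_command", "data": {
  "travel": [
    [0,0,0],
    [0,0,0],
    [0,0,0],
    [0,0,0],
    [0,0,-0.05],
    [0,0,-0.05],
    [0,0,-0.05],
    [0,0,0],
    [0,0,0]
  ],
  "turn": [0,0,0,0,0,0,0,0,0],
  "fingers": [1,1,1,1,1,1,1,1,1]
}}

```text
t: 13.02
eef_pos: [0.4947, 0.0884, 0.1741]
orientation: [[0.995, 0.097, -0.001], [0.097, -0.995, 0.0], [-0.001, -0.0, -1.0]]
contact_force: [-0.3, -0.5, -0.4]
width: 0.999
```

Run:
```python
from h import *
p,R,y,q=pose(); print(p,y,q['t'],q['width'])
s=snap("wrist","pics/w6.png"); rep(s,.018)
```

```text
[0.49471325 0.08844049 0.1740713 ] 5.547127467952959 13.025 0.9990609197510159
wood [166. 189.] [470.  268.9] [111.5 103.5] 5.7
wood [340. 145.] [528.1  90.8] [180.2 101.3] 5.5
wood [590. 135.] [ 608.7 -280.1] [181.4 146.1] 7.2
wood [494. 111.] [585.7 -95.3] [104.1 181.3] 83.0
yel [158. 196.] [467.5 271.5] [55.  69.5] 18.6
yel [324. 187.] [493.   88.1] [70.3 32. ] 5.5
yel [604. 153.] [ 580.5 -286. ] [98.7 50.8] 76.1
```

View pics/w6.png

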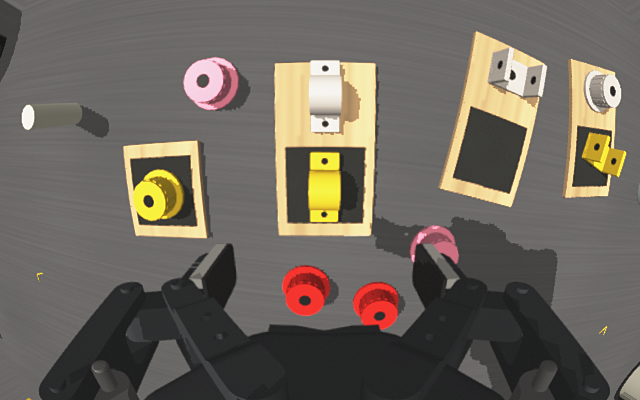

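The block stands at (493,88) against the pad centre (493,87.4). Next is the bracket print.

Call:
{"op": "arm_command", "data": {
  "travel": [
    [0.0057,0.0516,0],
    [0.0057,0.0516,0],
    [0.0057,0.0516,0],
    [0.0057,0.0516,0],
    [0.0057,0.0516,0],
    [0.0057,0.0516,0],
    [0.0057,0.0516,0],
    [0,0,0],
    [0,0,0],
    [0,0,0]
  ],
  "turn": [0,0,0,0,0,0,0,-0.03,0,0],
  "fingers": [1,1,1,1,1,1,1,1,1,1]
}}

```text
t: 14.32
eef_pos: [0.5691, -0.2653, 0.1733]
orientation: [[0.992, 0.128, -0.002], [0.128, -0.992, 0.002], [-0.002, -0.002, -1.0]]
contact_force: [1.0, 0.5, 1.0]
width: 1.006
```

Run:
```python
from h import *
p,R,y,q=pose(); print(p,y,q['t'],q['width'])
s=snap("wrist","pics/w7.png"); rep(s,.018)
```

```text
[ 0.56914572 -0.26534268  0.17327822] 7.328764958709744 14.325 1.0056069812624766
wood [ 67. 192.] [527.3  97.8] [181.3 128.5] 5.4
wood [180. 138.] [585.4 -97.4] [102.4 181.3] 83.1
wood [328. 143.] [ 606.8 -264.4] [180.9 101.4] 7.3
yel [ 57. 211.] [492.2 104.2] [71.4 76.6] 4.7
yel [330. 179.] [ 575.2 -271.7] [58.3 44.4] 75.7
```

View pics/w7.png

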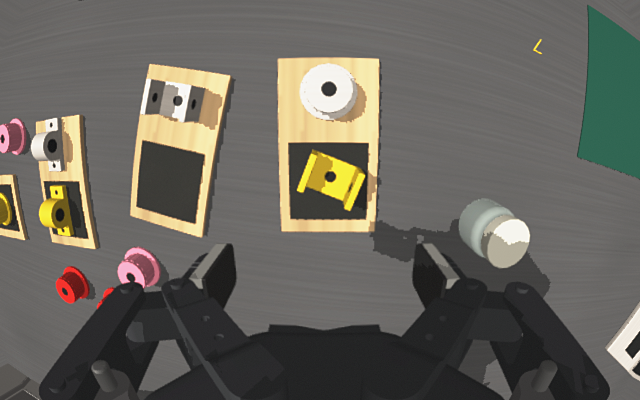

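The bracket print is at (330,179), its cheek axis turned about 22° clockwise from the jaw axis. The hole in its base at (330,177) should mark its centre, so I'm casting that onto the base's top and checking the jar's clearance.

Run:
```python
from h import *
s=snap("wrist"); 
for z in(.010,.016): print(cast(s,[[330,177]],z).round(4))
print("jar",cast(s,[[480,225]],.0).round(3), cast(s,[[505,244]],.07).round(3), totool([579,-272]))
```

```text
[[ 0.5772 -0.2705  0.01  ]]
[[ 0.5783 -0.2702  0.016 ]]
jar [[ 0.543 -0.456  0.   ]] [[ 0.547 -0.448  0.07 ]] [ 8.5  7.5 -0. ]
```

The hole puts the bracket at (578,-271), and the outline agrees. The jar is 150 mm clear. Correcting, turning and gripping over the cheeks.

Call:
{"op": "arm_command", "data": {
  "travel": [
    [0.0086,0.0068,0.03],
    [0,0,0],
    [0,0,0],
    [0,0,0.05],
    [0,0,0.05],
    [0,0,0.021],
    [0,0,0],
    [0,0,0],
    [0,0,0],
    [0,0,0]
  ],
  "turn": [0,0.188,0.188,0,0,0,0,0,0,0],
  "fingers": [1,1,1,1,1,1,1,0,0,0]
}}

```text
t: 15.68
eef_pos: [0.5808, -0.2738, 0.0256]
orientation: [[0.969, -0.246, 0.004], [-0.246, -0.969, -0.002], [0.004, 0.001, -1.0]]
contact_force: [0.9, 0.5, 5.2]
width: 0.597
```

Call:
{"op": "arm_command", "data": {
  "travel": [
    [0,0,0],
    [0,0,0],
    [0,0,0],
    [0,0,-0.02],
    [0,0,-0.05],
    [0,0,-0.04],
    [0,0,0]
  ],
  "turn": [0,0,0,0,0,0,0],
  "fingers": [0,0,0,0,0,0,0]
}}

```text
t: 16.55
eef_pos: [0.5817, -0.2745, 0.1385]
orientation: [[0.969, -0.246, 0.008], [-0.246, -0.969, -0.005], [0.009, 0.003, -1.0]]
contact_force: [-0.1, -1.1, -0.3]
width: 0.598
```

Run:
```python
from h import *
p,R,y,q=pose(); print(p,y,q['t'],q['width'],totool([551,-91]))
s=snap("wrist","pics/w8.png"); rep(s,p[2]-.005)
```

```text
[ 0.58171723 -0.27451462  0.1384923 ] -14.214025733962181 16.55 0.5984671385645058 [ -74.8 -170.4   -1.2]
wood [ 38. 330.] [468.2 290.8] [112.9 169.4] 5.6
wood [ 76. 281.] [554.7  90.7] [127.4 137.6] 88.6
wood [159. 211.] [592.8 -98.8] [103.6 166. ] 83.1
wood [307. 159.] [ 606.  -258.5] [180.7 112.7] 7.3
wood [130.  28.] [ 800.1 -116.5] [150.4  23.8] 86.8
yel [ 33. 335.] [542.1  33.2] [30.4 68.4] 20.4
yel [ 79. 318.] [560.2 -66.5] [32.1 55.3] 19.9
yel [324. 261.] [ 572.4 -271.7] [62.6 56. ] 76.2
```

View pics/w8.png

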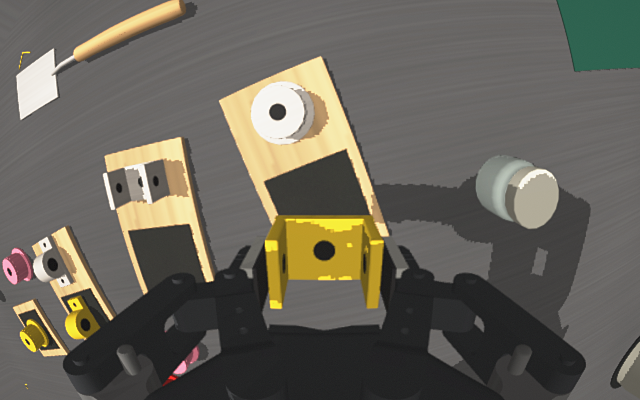

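The bracket is held by its cheeks (opening 0.60, about 51 mm). Carrying it to the bracket pad.

Call:
{"op": "arm_command", "data": {
  "travel": [
    [-0.018,-0.0427,0],
    [-0.018,-0.0427,0],
    [-0.018,-0.0427,0],
    [-0.018,-0.0427,0],
    [0,0,0],
    [0,0,0],
    [0,0,0.05],
    [0,0,0.03],
    [0,0,0],
    [0,0,0]
  ],
  "turn": [0,0,0,0,-0.128,0,0,0,0,0],
  "fingers": [0,0,0,0,0,0,0,0,0,0]
}}

```text
t: 17.85
eef_pos: [0.552, -0.0903, 0.0538]
orientation: [[0.993, -0.122, 0.001], [-0.122, -0.993, -0.0], [0.001, 0.0, -1.0]]
contact_force: [0.1, -0.4, 0.6]
width: 0.602
```

Run:
```python
from h import *
p,R,y,q=pose(); print(p,y,q['t'],q['width'],totool([554,-91.4]))
```

```text
[ 0.55201716 -0.09031314  0.05375733] -6.981764108067702 17.85 0.6022128653331381 [2.1 0.8 0. ]
```

Call:
{"op": "arm_command", "data": {
  "travel": [
    [0.002,0.001,0],
    [0,0,0.015],
    [0,0,0.008],
    [0,0,0.004],
    [0,0,0.001],
    [0,0,0],
    [0,0,0]
  ],
  "turn": [0,0,0,0,0,0,0],
  "fingers": [0,0,0,0,0,0,0]
}}

```text
t: 18.73
eef_pos: [0.5528, -0.0906, 0.0256]
orientation: [[0.993, -0.12, -0.001], [-0.12, -0.993, 0.0], [-0.001, -0.0, -1.0]]
contact_force: [-2.1, -0.1, 5.9]
width: 0.6
```

Call:
{"op": "arm_command", "data": {
  "travel": [
    [0,0,0],
    [0,0,0],
    [0,0,0],
    [0,0,0],
    [0,0,-0.05],
    [0,0,-0.05],
    [0,0,-0.05],
    [0,0,0],
    [0,0,0]
  ],
  "turn": [0,0,0,0,0,0,0,0,0],
  "fingers": [1,1,1,1,1,1,1,1,1]
}}

```text
t: 19.85
eef_pos: [0.5528, -0.0907, 0.175]
orientation: [[0.993, -0.12, -0.001], [-0.12, -0.993, 0.0], [-0.001, -0.0, -1.0]]
contact_force: [-1.0, -0.2, -0.1]
width: 1.0
```

Run:
```python
from h import *
p,R,y,q=pose(); print(p,y,q['t'],q['width'],totool([470,268.5]))
s=snap("wrist","pics/w9.png"); rep(s,.018)
```

```text
[ 0.55280741 -0.090678    0.17501517] -6.886395157397608 19.85 0.9999518424348082 [-1.253e+02 -3.467e+02  1.000e-01]
wood [ 85. 256.] [480.7 270.7] [ 91.2 114.6] 5.8
wood [164. 207.] [535.2  90.2] [166.6 103.7] 5.5
wood [326. 147.] [585.6 -96.5] [101.4 180.6] 83.1
wood [472. 115.] [ 606.7 -263.3] [181.1 103.5] 7.2
yel [ 81. 276.] [463.2 276.3] [54.  92.3] 28.5
yel [172. 251.] [496.2  96.4] [67.7 53.2] 0.1
yel [324. 191.] [546.2 -89.7] [57.7 46.3] 83.1
```

View pics/w9.png

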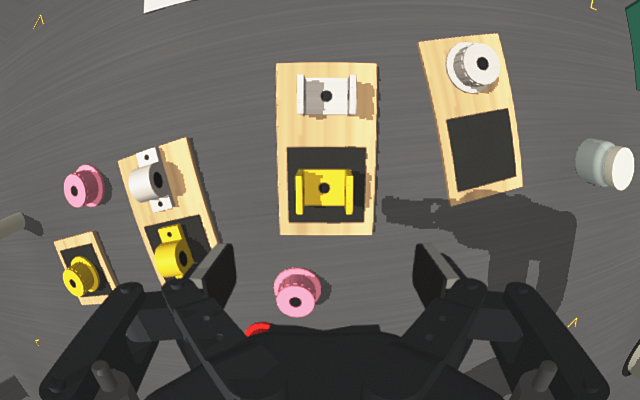

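The bracket stands at about (550.5,-90) against the pad centre (551,-91). Back to the parked pulley.

Call:
{"op": "arm_command", "data": {
  "travel": [
    [-0.018,-0.0495,0],
    [-0.018,-0.0495,0],
    [-0.018,-0.0495,0],
    [-0.018,-0.0495,0],
    [-0.018,-0.0495,0],
    [-0.018,-0.0495,0],
    [-0.018,-0.0495,0],
    [0,0,0],
    [0,0,0],
    [0,0,0]
  ],
  "turn": [0,0,0,0,0,0,0,-0.188,0,0],
  "fingers": [1,1,1,1,1,1,1,1,1,1]
}}

```text
t: 21.15
eef_pos: [0.4694, 0.2675, 0.1742]
orientation: [[0.998, 0.064, -0.002], [0.064, -0.998, -0.001], [-0.002, 0.001, -1.0]]
contact_force: [0.2, 0.1, 0.3]
width: 1.001
```

Run:
```python
from h import *
p,R,y,q=pose(); print(p,y,q['t'],q['width'],totool([469,268.5]))
s=snap("wrist"); rep(s,.015)
```

```text
[0.46942313 0.26753852 0.17422518] 3.6620664153359574 21.15 1.0011143669454186 [-0.4 -1.   0. ]
wood [306. 179.] [469.8 270.1] [111.3 100.9] 5.6
wood [484. 160.] [527.4  91.9] [181.3 104.2] 5.5
wood [594. 127.] [ 584.  -107.8] [137.  181.7] 83.1
wood [37. 30.] [677.6 687.6] [ 65.2 103.9] 53.0
yel [323. 185.] [468.3 268.4] [55.9 56.2] 50.2
yel [492. 176.] [492.9  77.8] [71.6 53.1] 5.4
yel [603. 147.] [ 552.  -109.8] [100.6  45.6] 83.2
yel [37. 27.] [671.  683.8] [ 66.  119.6] 50.1
```

Call:
{"op": "arm_command", "data": {
  "travel": [
    [0,-0.001,0.05],
    [0,0,0.05],
    [0,0,0.04],
    [0,0,0.015],
    [0,0,0],
    [0,0,0],
    [0,0,0],
    [0,0,0],
    [0,0,0],
    [0,0,0]
  ],
  "turn": [0,0,0,0,0,0,0,0,0,0],
  "fingers": [1,1,1,1,1,0,0,0,0,0]
}}

```text
t: 22.45
eef_pos: [0.4706, 0.2696, 0.0219]
orientation: [[0.998, 0.067, 0.003], [0.067, -0.998, 0.001], [0.003, -0.001, -1.0]]
contact_force: [-0.9, 0.2, 6.2]
width: 0.48
```

Call:
{"op": "arm_command", "data": {
  "travel": [
    [0,0,0],
    [0,0,0],
    [0,0,-0.02],
    [0,0,-0.05],
    [0,0,-0.05],
    [0,0,-0.02],
    [0,0,0]
  ],
  "turn": [0,0,0,0,0,0,0],
  "fingers": [0,0,0,0,0,0,0]
}}

```text
t: 23.32
eef_pos: [0.4708, 0.2697, 0.1625]
orientation: [[0.998, 0.067, 0.005], [0.067, -0.998, 0.002], [0.005, -0.001, -1.0]]
contact_force: [-0.2, 0.9, -0.5]
width: 0.477
```

Run:
```python
from h import *
p,R,y,q=pose(); print(p,y,q['t'],q['width'],totool([572.5,-268.7]))
s=snap("wrist"); rep(s,p[2]+.003)
```

```text
[0.47084484 0.26971441 0.16251426] 3.867518735588254 23.325 0.4774552738285936 [ 6.51e+01  5.44e+02 -4.00e-01]
wood [311. 175.] [470.  271.5] [110.9 103.7] 5.9
wood [488. 165.] [527.5  92.1] [181.1 103.8] 5.5
wood [600. 134.] [ 584.  -108.8] [139.9 181.7] 83.2
wood [34. 28.] [673.5 692.8] [ 66.3 112.1] 50.5
yel [324. 255.] [467.4 269.4] [63.8 47.3] 3.5
yel [499. 181.] [515.5 179.2] [34.6 26.2] 5.6
yel [610. 151.] [543.9  88.6] [49.6 22.1] 82.8
yel [33. 27.] [601.  472.6] [32.6 59. ] 48.0
```

Call:
{"op": "arm_command", "data": {
  "travel": [
    [0.0067,0.0544,0],
    [0.0067,0.0544,0],
    [0.0067,0.0544,0],
    [0.0067,0.0544,0],
    [0.0067,0.0544,0],
    [0.0067,0.0544,0],
    [0.0067,0.0544,0],
    [0.0067,0.0544,0],
    [0.0067,0.0544,0],
    [0.0067,0.0544,0]
  ],
  "turn": [0,0,0,0,0,0,0,0,0,0],
  "fingers": [0,0,0,0,0,0,0,0,0,0]
}}

```text
t: 24.62
eef_pos: [0.5723, -0.2701, 0.158]
orientation: [[0.998, 0.067, -0.003], [0.067, -0.998, 0.003], [-0.003, -0.003, -1.0]]
contact_force: [0.7, 0.0, -0.4]
width: 0.483
```

Call:
{"op": "arm_command", "data": {
  "travel": [
    [0,0,0],
    [0,0,0],
    [0,0,0.05],
    [0,0,0.05],
    [0,0,0],
    [0,0,0]
  ],
  "turn": [0,0,0,0,0,0],
  "fingers": [0,0,0,0,0,0]
}}

```text
t: 25.38
eef_pos: [0.5739, -0.2684, 0.0614]
orientation: [[0.998, 0.069, 0.001], [0.069, -0.998, -0.001], [0.001, 0.001, -1.0]]
contact_force: [0.4, -0.3, -0.3]
width: 0.479
```

Run:
```python
from h import *
p,R,y,q=pose(); print(p,y,q['t'],q['width'],totool([574,-268.7]))
```

```text
[ 0.57390105 -0.26836308  0.0613679 ] 3.9320831923650976 25.375 0.47918069722648005 [0.1 0.3 0. ]
```

Down about 39 mm, to z 0.022.

Call:
{"op": "arm_command", "data": {
  "travel": [
    [0,0,0.02],
    [0,0,0.01],
    [0,0,0.006],
    [0,0,0.003],
    [0,0,0.0005],
    [0,0,0],
    [0,0,0]
  ],
  "turn": [0,0,0,0,0,0,0],
  "fingers": [0,0,0,0,0,0,0]
}}

```text
t: 26.25
eef_pos: [0.5729, -0.2689, 0.0219]
orientation: [[0.998, 0.067, -0.001], [0.067, -0.998, 0.0], [-0.001, -0.0, -1.0]]
contact_force: [-2.5, 1.1, 6.0]
width: 0.482
```

Call:
{"op": "arm_command", "data": {
  "travel": [
    [0,0,0],
    [0,0,0],
    [0,0,0],
    [0,0,0],
    [0,0,-0.05],
    [0,0,-0.05],
    [0,0,-0.05],
    [0,0,0],
    [0,0,0]
  ],
  "turn": [0,0,0,0,0,0,0,0,0],
  "fingers": [1,1,1,1,1,1,1,1,1]
}}

```text
t: 27.38
eef_pos: [0.5727, -0.2686, 0.1704]
orientation: [[0.998, 0.067, -0.001], [0.067, -0.998, 0.001], [-0.001, -0.001, -1.0]]
contact_force: [0.7, -0.3, -0.3]
width: 0.999
```

Run:
```python
from h import *
p,R,y,q=pose(); print(p,y,q['t'],q['width'])
s=snap("wrist"); rep(s,.015)
s=snap("side"); a=s['im'][130:330,160:480]
cv2.imwrite("pics/side9.png",cv2.resize(a,None,fx=2.4,fy=2.4)[:,:,::-1])
```

```text
[ 0.57266995 -0.26863878  0.17038226] 3.858712571716334 27.375 0.9989583803226049
wood [ 66. 214.] [527.5  95. ] [181.2 123.3] 5.4
wood [173. 152.] [585.8 -94.8] [107.5 181.1] 83.0
wood [322. 147.] [ 606.8 -264.3] [181.  101.2] 7.2
yel [ 59. 229.] [490.4 108.4] [71.7 78.9] 4.8
yel [155. 199.] [544.8 -79.8] [74.7 52. ] 82.8
yel [324. 188.] [ 570.4 -269.1] [56.2 55.5] 49.0
```

View pics/side9.png

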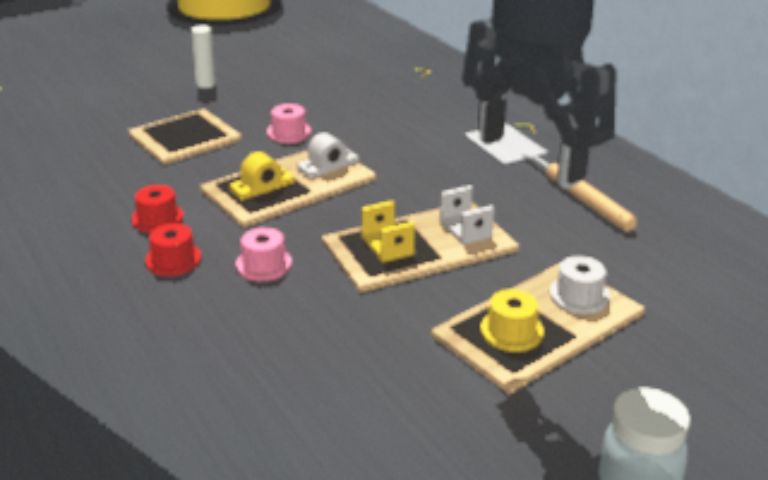

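All three prints stand upright on their own pads: block at (262,178), bracket at (388,235), pulley at (513,320). The scraper, glue stick and jar are in place and the gripper is clear. Handing in.

```bash
python3 -c "
from workcell import ctrl; print(ctrl.close_job())"
```

```text
the job is handed in; nothing more can be done
None
```

I parked the pulley print on the empty pad and let go of it there. Then I moved the block to the block pad, the bracket to the bracket pad, and finally the pulley to the pulley pad. The job was handed in at about 27.5 s of the 112 s allowed; no verdict is reported.

| Print | Where it stands (mm) | Pad centre (mm) | Limit |
|---|---|---|---|
| Pulley, parked | (468, 268) | (470, 270) | 25 mm |
| Block | (493, 88) | (493, 87) | 15 mm |
| Bracket | about (550.5, -90) | (551, -91) | 15 mm |
| Pulley, final | (570, -269) | (572, -269) | 15 mm |

- **Bracket:** its raw outline centre read x = 546 because the raised cheeks skew the view, so I corrected it by about 4 mm. Either reading is well within the limit.
- **Last look:** the final side picture shows all three prints upright, the gripper clear of everything, and the scraper, glue stick and jar where they were.
- **Not measured:** final heights and tilt angles were judged only from that picture. No check failed or disagreed.

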